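Open the child-safe tablet jar

TASK

Open the child-safe jar of dishwasher tablets: push its cap down against the spring, keep it down while you turn it anticlockwise as far as it goes, lift it off and set it down gently, right way up, in the middle of the round cork mat. The little metal pins under the cap are easily broken, so press and turn with feeling and never force the cap against its stops. Leave the other things on the counter where they are.

Things in the scene. Friction and masses are not known exactly. Their poses are not given: they have to be found in the camera images.
- jar: White plastic jar, 90 mm across, fixed in a round dark steel holder (108 mm across, 6 mm high) screwed to the counter. Origin: centre of its underside on the counter, z up. Cap and jar must not be forced together with more than 40 N, all their contacts added up: the shut spring alone counts about 12 N, the right push about 14 N.
- jar_rim (a point): Centre of the jar's rim, 73.5 mm above the jar's origin; neck 46 mm across. A sprung sleeve in the mouth pushes the cap up with 6 N when shut, 1.2 N more for each mm the cap is pushed down. The cap's plate meets the hard rim 8 mm below its shut height. A wall cabinet hangs over the back of the counter: front at x = 0.58, underside at z = 0.46, y from -0.15 to 0.33.
- jar_pins (a point): Middle between the jar's two metal pins, 5 mm thick, which stick out of the neck on opposite sides, 68 mm above the jar's origin, into slots of the cap's skirt. Their line lies up to 0.35 rad either way of the jar's x axis, differently each time; this angle is not in the readings and must be felt. At the stop the turning moment rises quickly: 0.25 N m is a sure sign.
- cap: Loose grey plastic safety cap, about 80 g: round plate and skirt 61 mm across and 26 mm high, with a grip bar on top. Shut on the jar at the start, its origin 61.5 mm above the jar's; origin: centre of the skirt's lower edge, z up, x along the bar. It rises 5 mm by itself when freed, and is clear of the pins 9 mm above its shut height.
- cap_bar (a point): Middle of the top of the cap's straight upright grip bar: 50 mm long (cap's x), 14 mm wide (cap's y), 28.5 mm high, its top 54.5 mm above the cap's origin.
- cap_plate (a point): Centre of the cap's plate, top face, 26 mm above the cap's origin. Pushing 4.5 mm down (11.5 N) clears the catch; 6 mm (13.5 N) is right. Held so, it turns anticlockwise seen from above with little friction, until the pins meet the slot ends, 0.6 to 1.4 rad on. At that stop, or up to 0.08 rad short of it, the cap comes straight up; elsewhere the pins hold it.
- mat: Round cork mat, 104 mm across and 6 mm thick, fixed to the counter. Origin: centre of its underside. Place for the cap.
- salt_dish: Small open metal salt dish, 72 mm across, 35 mm high, a bystander between jar and mat. Origin: centre of its underside.
- teaspoon: Metal teaspoon, 130 mm long, lying at the right of the work, a bystander. Origin: under its middle.
- timer: White round kitchen timer, 65 mm across, 53 mm high, a bystander farther back at the left. Origin: centre of its underside.
- jam_jar: Glass jam jar with a white lid, 64 mm across, 87 mm high, a bystander farther back. Origin: centre of its underside.

How it is judged (in metres and radians):
On the way, in this order (a step that is already met when the one before it is completed fails the run):
1. the cap is pushed down far enough to clear its catch (z of cap in the frame of jar below 0.0575 m), for 0.2 s.
2. the cap is free of the pins, above the jar and upright (z of cap in the frame of jar above 0.076 m and angle between cap's own z axis and vertical below 0.3 rad), for 0.1 s.
At the end, for the whole second after the job is handed in: The cap stands at rest on the cork mat, skirt down and bar up (within 0.1 rad), its centre within 22 mm of the mat's centre, released (horizontal distance between cap and mat below 0.022 m and z of cap in the frame of mat between 0.003 and 0.009 m and angle between cap's own z axis and vertical below 0.1 rad and linear speed of cap below 0.02 m/s and contact force between cap and the fingers below 0.1 N); the robot touches nothing.
It fails at once if cap and jar pressed together with more than 40 N, all contacts added up (pins or rim forced) (contact force between cap and jar above 40 N).
It fails at once if the cap is banged onto the mat (over 70 N) (contact force between cap and mat above 70 N).
It fails at once if the cap is let fall (faster than 0.6 m/s while the fingers do not hold it) (linear speed of cap above 0.6 m/s and contact force between cap and the fingers below 0.1 N).
It fails at once if a bystander (salt dish, teaspoon, timer, jam jar) is moved by more than 30 mm (distance of any of salt_dish, teaspoon, timer, jam_jar from where it was at the start of the episode above 0.03 m).
It also fails if it takes over 64 s, if anything falls off the work surface, if the arm or the gripper's body presses on something with over 40 N, if the wrist force passes 120 N, or if a joint passes its speed limit or range.

ROBOT

A 7-joint arm with a two-finger parallel gripper is mounted at the origin on a cart in front of the work surface, level with it; the furniture and walls round the work are solid. World frame = base frame: x ahead of the robot, y to its left, z up, the work surface at z = 0. Lengths are in mm, angles in rad, forces in N, time in s.
With the tool pointing down it reaches from about 350 to 900 mm from the base axis. Payload 7.2 kg.
Tool frame: the origin (TCP) lies midway between the tips of the shut fingers; the grasp point (between the pads) lies 19 mm behind it; z points along the fingers, y is the line along which they close (so a half turn about z gives the same grasp; the last joint's range is limited). The gripper opens to 88 mm and grips with 3 to 60 N. Pads are 20 mm wide; open, the fingers measure 115 mm over their backs; the gripper's body (75 mm by 178 mm) begins 61 mm behind the grasp point.
Start: joints at [1.268, 0.411, -0.013, 1.596, 0.006, 1.134, -0.082], TCP at [145.393, -607.857, 222.653] pointing down, gripper open.
Joint ranges: [-2.95, 2.95], [-0.29, 1.99], [-1.47, 1.44], [0.14, 2.54], [-1.03, 4.17], [0.13, 1.85], [-2.86, 2.86]. Speed limits (rad/s): [2.39, 2.39, 3.01, 3.01, 3.14, 3.14, 3.14].

INTERFACE

Orientations are given as a rotation vector (axis times angle).
In Python, from workcell import bot, optics, workorder gives the robot as it stands.
- The arm moves only by the tool arm_command, never from a script. Its argument "commands" is a list of rows, each an object of numbers: "x", "y", "z": the shift along the tool's x, y, z in units of 25 mm (1.0 is 25 mm); "wx", "wy", "wz": the turn, a rotation vector about the tool's x, y, z in degrees; "fingers": the closure, from 0 (fully open) to 1 (shut). In form: [{"x": .., "y": .., "z": .., "wx": .., "wy": .., "wz": .., "fingers": ..}, ...]. A call has 1 to 8 rows; each row is the pose to reach, as a shift and turn from the pose commanded when the call began, along the tool's axes at that moment; what a row does not reach only later rows make up. A row lasts 1/10 s, in which the tool goes at most 50 mm and 8.59 degrees, less where a joint would pass 70% of its speed; a pose out of reach is approached as far as the arm can. A call with a gripper value outside its range is refused whole. The fingers move at their own pace and stop on an object; "newtons" is the grip in N (left out, the last holds). Time passes only in rows, so rows that repeat a pose let the fingers close. It gives the time, the measured TCP pose, the force, the opening and the grip force at its end, in the units of the state.
- bot.sense(): the state, without advancing time (a new reading comes with each control period).
- optics.read_camera(name): name is "scene" or "top"; returns the picture (480x640x3 uint8, red, green, blue); there is no depth.
- optics.camera_model(name): a dict with "fx", "fy", "cx", "cy" (pixels), "k1" (the pictures are not rectified: a ray, as slopes to the right and down, at radius r is drawn at 1 + k1 r^2 times it, then the intrinsics apply), "position" and "orientation" of the camera in the world. Camera axes: x right, y down, z forward; pixel columns grow to the right and rows downward; lengths in mm; the calibration is good to about 2 mm. A picture is of the moment at which its call begins. camera_model takes no time and is no camera call.
- workorder.hand_in(): hands the job in; it is judged then, once.
The state is a dict: "t": time; "joint_positions": joint angles; "joint_velocities": joint speeds; "effort": joint torques, N m; "ee_pos": TCP position; "tool_rot": TCP orientation; "contact_force": force on the tool from outside, world axes, zero at the start; "wrist_torque": the same for the moment, N m; "width": finger opening in mm; "grasp_force": force on a finger pad.
Only numpy, scipy, OpenCV 4.12 (cv2) and the standard library are available. Lean on these libraries where they do the work, as an engineer would, in place of code of your own. Each camera call takes 0.05 s, during which the arm holds its last target. There are 200 camera calls.

## Working session

There is one attempt and no reset: what is moved stays moved. The work goes in short steps, Python scripts to look and compute and a tool call to move; the robot and the scene stay as the last step left them, time stands still between calls to the robot, and variables do not carry over. Pictures are saved under pics/ and viewed, at most 10 in all, crops included, and the job is handed in when it is done.

Besides the shell and the picture viewer there is one more tool, called after ">>>" by a JSON object that holds its "api" and its "payload". arm_command: Moves the arm, as the interface text tells. Its arguments: {"type":"object","properties":{"commands":{"type":"array","items":{"type":"object","properties":{"x":{"type":"number"},"y":{"type":"number"},"z":{"type":"number"},"wx":{"type":"number"},"wy":{"type":"number"},"wz":{"type":"number"},"fingers":{"type":"number"}}}},"newtons":{"type":"number"}},"required":["commands"]}

```bash
mkdir -p pics; ls; python3 - <<'E'
from workcell import bot, optics
import cv2
s=bot.sense(); print({k:(s[k]) for k in s})
for n in("scene","top"):
    print(n,optics.camera_model(n)); cv2.imwrite(f"pics/{n}1.png",optics.read_camera(n)[:,:,::-1])
E
```

```text
pics
{'t': 0.0, 'joint_positions': array([ 1.26780314,  0.4119076 , -0.01272983,  1.59703513,  0.00564905,
        1.13429437, -0.08218086]), 'joint_velocities': array([-1.13328013e-03, -1.18091837e-03, -9.20520867e-05, -5.61455999e-04,
       -1.21405567e-04,  1.21357245e-03,  6.39250100e-04]), 'effort': array([-2.20074739e-04, -5.87951338e+01,  6.41310532e-01, -2.91072750e+01,
       -5.38864906e-02,  1.81509485e-02,  1.31887186e-04]), 'ee_pos': array([ 145.23798942, -607.37368265,  221.80784689]), 'tool_rot': array([-3.11839187e+00, -3.67907486e-01,  5.30281164e-04]), 'contact_force': array([ 0.58378889, -0.61617594,  0.05171521]), 'wrist_torque': array([-0.0616955 , -0.00100286, -0.00064863]), 'grasp_force': 0.0, 'width': 87.4395698156967}
scene {'fx': 616.8190462463127, 'fy': 616.8190462463127, 'cx': 315.12628344661516, 'cy': 245.98044203660297, 'k1': -0.15290224723375334, 'position': array([-220.91450852,  995.32530119,  827.71129862]), 'orientation': array([-0.93862463,  2.27975834, -1.28533859])}
top {'fx': 595.042898191586, 'fy': 595.042898191586, 'cx': 315.31550670576144, 'cy': 243.43191327218472, 'k1': -0.02928752087048053, 'position': array([ 361.8236199 ,  134.57341809, 1231.16483294]), 'orientation': array([-2.06496091,  2.14991569, -0.22946626])}
```

View pics/scene1.png

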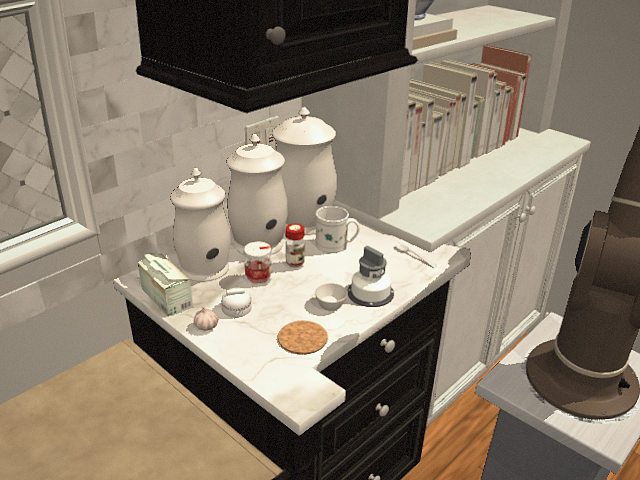

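View pics/top1.png

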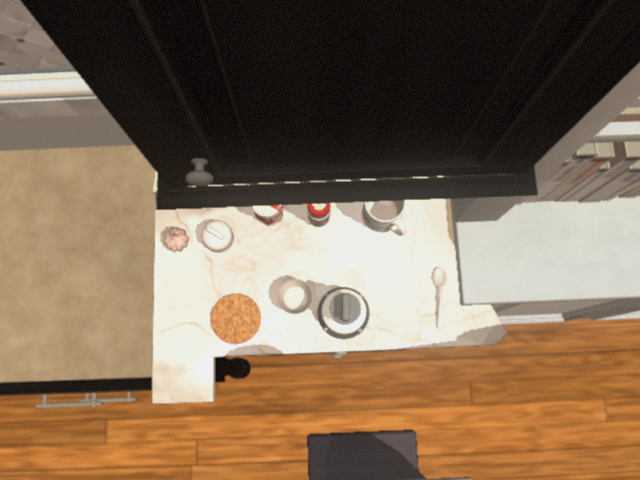

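The pictures show the jar at top (344,312), scene (372,285); the mat at top (235,318); the salt dish at (294,294); the spoon at (440,290). Next I'll measure these and take enlarged crops.

```bash
cat > h.py <<'E'
import numpy as np, cv2
from scipy.spatial.transform import Rotation as R
from workcell import bot, optics
def ray(n,uv):
    m=optics.camera_model(n); d=np.array([(uv[0]-m['cx'])/m['fx'],(uv[1]-m['cy'])/m['fy']]); p=d.copy()
    for _ in range(20): p=d/(1+m['k1']*(p@p))
    return m['position'],R.from_rotvec(m['orientation']).apply([*p,1])
def plane(n,uv,z):
    o,d=ray(n,uv); return o+d*(z-o[2])/d[2]
E
python3 - <<'E'
from h import *
t=cv2.imread('pics/top1.png'); s=cv2.imread('pics/scene1.png')
def mat(im,n):
    h=cv2.cvtColor(im,cv2.COLOR_BGR2HSV); m=cv2.inRange(h,(5,110,100),(20,255,255))
    if n=='top': m[345:]=0
    else: m[370:]=0; m[:,:260]=0;m[:,340:]=0; m[:310]=0
    c=max(cv2.findContours(m,0,1)[0],key=cv2.contourArea); e=cv2.fitEllipse(c); print(n,e,plane(n,e[0],6))
mat(t,'top'); mat(s,'scene')
g=cv2.cvtColor(t,cv2.COLOR_BGR2GRAY)
m=((g<100)*255).astype('uint8'); m[:280]=0; m[342:]=0; m[:,:312]=0; m[:,375:]=0
c=np.vstack([x for x in cv2.findContours(m,0,1)[0] if cv2.contourArea(x)>20]); e=cv2.minEnclosingCircle(c); print('holder',e,plane('top',e[0],6))
cv2.imwrite('pics/c1.png',np.hstack([cv2.resize(t[277:347,310:380],(400,400),interpolation=2),cv2.resize(s[240:310,337:407],(400,400),interpolation=2)]))
E
```

```text
top ((580.8695068359375, 332.44049072265625), (25.624042510986328, 188.47134399414062), 88.43435668945312) [ 421.5338866 -408.8109631    6.       ]
scene ((302.2105712890625, 336.91412353515625), (31.74588394165039, 48.59248733520508), 90.0960693359375) [478.5093754  303.82561137   6.        ]
holder ((324.0, 311.0), 15.03339672088623) [487.49760094 115.75325236   6.        ]
```

View pics/c1.png

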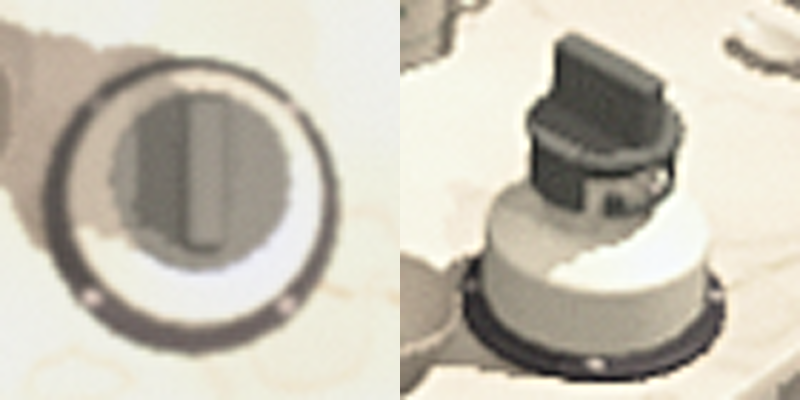

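The crop shows the holder circle at crop centre (192,205), the cap plate circle at (202,179), and the bar top with ends at (206,95) and (206,247). In the scene half the bar top centre is near (210,64).

```bash
python3 - <<'E'
from h import *
k=400/70
T=lambda u,v:(310+(u+.5)/k-.5,277+(v+.5)/k-.5); S=lambda u,v:(337+(u+.5)/k-.5,240+(v+.5)/k-.5)
print('holder',plane('top',T(192,205),6)); print('plate',plane('top',T(202,179),87.5))
a,b=plane('top',T(206,247),116),plane('top',T(206,95),116); print('bar',(a+b)/2,np.degrees(np.arctan2(*(b-a)[1::-1])),np.linalg.norm(b-a))
print('bar scene',plane('scene',S(210,64),116))
a,b=plane('scene',S(256,90),116),plane('scene',S(164,38),116);print((a+b)/2,np.degrees(np.arctan2(*(b-a)[1::-1])),np.linalg.norm(b-a))
t=cv2.imread('pics/top1.png');h=cv2.cvtColor(t,cv2.COLOR_BGR2HSV); m=cv2.inRange(h,(5,110,100),(20,255,255))
m[345:]=0;m[:,:200]=0;m[:,270:]=0
c=max(cv2.findContours(m,0,1)[0],key=cv2.contourArea);e=cv2.fitEllipse(c);print('mat',e,plane('top',e[0],6))
print('dish',plane('top',(294,294),35))
s=bot.sense();print(R.from_rotvec(s['tool_rot']).as_matrix().round(3))
E
```

```text
holder [482.89712913  76.46224203   6.        ]
plate [483.43556992  76.53248886  87.5       ]
bar [483.09025145  76.52841639 116.        ] -2.89606185869569 49.94930757365803
bar scene [482.78213174  80.85740633 116.        ]
[483.05490095  80.83300457 116.        ] -4.501309593965891 49.27266665972652
mat ((235.08868408203125, 318.16302490234375), (47.78862380981445, 49.023948669433594), 48.524654388427734) [480.08390947 298.87339173   6.        ]
dish [521.27145803 175.30301029  35.        ]
[[ 0.973  0.233 -0.   ]
 [ 0.233 -0.973  0.001]
 [-0.    -0.001 -1.   ]]
```

>>> {"api": "arm_command", "payload": {"commands": [{"x": 1.2,"y": -1.45,"z": -0.3},{"x": 2.4,"y": -2.9,"z": -0.6},{"x": 3.6,"y": -4.4,"z": -1},{"x": 4.8,"y": -5.8,"z": -1},{"x": 6,"y": -7.3,"z": -1},{"x": 7.2,"y": -8.7,"z": -1},{"x": 8.4,"y": -10.1,"z": -1},{"x": 9.6,"y": -11.6,"z": -1}]}}

```text
invalid input
```

>>> {"api": "arm_command", "payload": {"commands": [{"x": 1.2,"y": -1.45,"z": -0.3,"wx": 0,"wy": 0,"wz": 0,"fingers": 0},{"x": 2.4,"y": -2.9,"z": -0.6,"wx": 0,"wy": 0,"wz": 0,"fingers": 0},{"x": 3.6,"y": -4.4,"z": -1,"wx": 0,"wy": 0,"wz": 0,"fingers": 0},{"x": 4.8,"y": -5.8,"z": -1,"wx": 0,"wy": 0,"wz": 0,"fingers": 0},{"x": 6,"y": -7.3,"z": -1,"wx": 0,"wy": 0,"wz": 0,"fingers": 0},{"x": 7.2,"y": -8.7,"z": -1,"wx": 0,"wy": 0,"wz": 0,"fingers": 0},{"x": 8.4,"y": -10.1,"z": -1,"wx": 0,"wy": 0,"wz": 0,"fingers": 0},{"x": 9.6,"y": -11.6,"z": -1,"wx": 0,"wy": 0,"wz": 0,"fingers": 0}]}}

```text
t: 0.9
ee_pos: [311.7, -268.3, 247.6]
tool_rot: [3.12, 0.368, -0.0]
contact_force: [0.9, -0.2, -0.1]
width: 87.6
grasp_force: 0.0
```

>>> {"api": "arm_command", "payload": {"commands": [{"x": 1.2,"y": -1.45,"z": 0,"wx": 0,"wy": 0,"wz": 2,"fingers": 0},{"x": 2.4,"y": -2.9,"z": 0,"wx": 0,"wy": 0,"wz": 5,"fingers": 0},{"x": 3.6,"y": -4.4,"z": 0,"wx": 0,"wy": 0,"wz": 8,"fingers": 0},{"x": 4.9,"y": -5.9,"z": 0,"wx": 0,"wy": 0,"wz": 11,"fingers": 0},{"x": 6.1,"y": -7.4,"z": 0,"wx": 0,"wy": 0,"wz": 14,"fingers": 0},{"x": 7.4,"y": -8.9,"z": 0,"wx": 0,"wy": 0,"wz": 17,"fingers": 0},{"x": 8.7,"y": -10.4,"z": 0,"wx": 0,"wy": 0,"wz": 17,"fingers": 0},{"x": 9.9,"y": -11.9,"z": 0,"wx": 0,"wy": 0,"wz": 17,"fingers": 0}]}}

```text
t: 1.7
ee_pos: [483.4, 78.7, 247.6]
tool_rot: [3.14, -0.098, 0.0]
contact_force: [0.6, 0.5, 0.8]
width: 88.0
grasp_force: 0.0
```

>>> {"api": "arm_command", "payload": {"commands": [{"x": 0,"y": 0,"z": 1,"wx": 0,"wy": 0,"wz": 0,"fingers": 0},{"x": 0,"y": 0,"z": 2,"wx": 0,"wy": 0,"wz": 0,"fingers": 0},{"x": 0,"y": 0,"z": 3.2,"wx": 0,"wy": 0,"wz": 0,"fingers": 0},{"x": 0,"y": 0,"z": 4,"wx": 0,"wy": 0,"wz": 0,"fingers": 0},{"x": 0,"y": 0,"z": 4.2,"wx": 0,"wy": 0,"wz": 0,"fingers": 0},{"x": 0,"y": 0,"z": 4.2,"wx": 0,"wy": 0,"wz": 0,"fingers": 0},{"x": 0,"y": 0,"z": 4.2,"wx": 0,"wy": 0,"wz": 0,"fingers": 0}]}}

```text
t: 2.4
ee_pos: [483.4, 77.1, 143.5]
tool_rot: [-3.14, 0.097, -0.002]
contact_force: [-0.5, 0.1, 0.4]
width: 87.6
grasp_force: 0.0
```

```bash
python3 - <<'E'
from h import *
t=optics.read_camera('top')[:,:,::-1]; s=optics.read_camera('scene')[:,:,::-1]
st=bot.sense(); print({k:np.round(st[k],3) for k in st})
cv2.imwrite('pics/c2.png',np.hstack([cv2.resize(t[262:362,295:395],(400,400),interpolation=2),cv2.resize(s[200:300,323:423],(400,400),interpolation=2)]))
E
```

```text
{'t': np.float64(2.5), 'joint_positions': array([ 0.259,  0.339, -0.624,  1.976,  0.251,  0.9  , -2.128]), 'joint_velocities': array([-0.   , -0.001,  0.002,  0.005,  0.001, -0.002, -0.003]), 'effort': array([-4.2000e-02, -4.3870e+01, -5.1510e+00, -2.4375e+01,  2.8000e-02,
       -6.2000e-02,  5.0000e-03]), 'ee_pos': array([483.561,  77.045, 143.774]), 'tool_rot': array([-3.14e+00,  9.80e-02, -3.00e-03]), 'contact_force': array([-0.126, -0.237, -0.313]), 'wrist_torque': array([ 0.016, -0.021, -0.021]), 'grasp_force': np.float64(0.0), 'width': np.float64(88.042)}
```

View pics/c2.png

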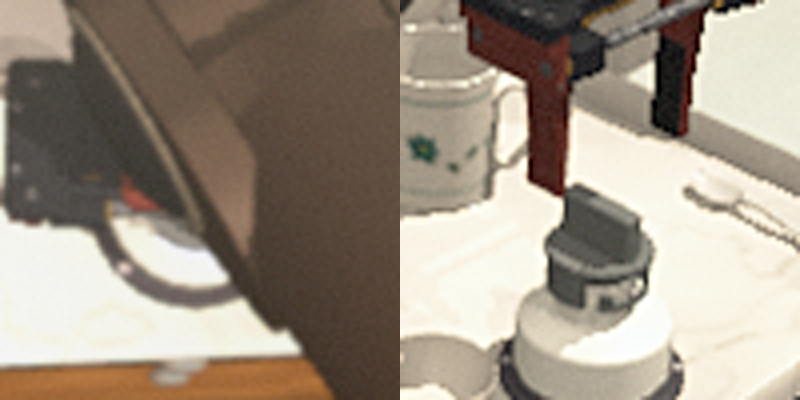

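The scene crop shows the open fingers straddling the bar, with finger tips at crop (545,190) and (670,130) and the bar at (605,215). I'll descend and then close softly.

>>> {"api": "arm_command", "payload": {"commands": [{"x": 0,"y": 0,"z": 0.7,"wx": 0,"wy": 0,"wz": -1,"fingers": 0},{"x": 0,"y": 0,"z": 1.4,"wx": 0,"wy": 0,"wz": -2,"fingers": 0},{"x": 0,"y": 0,"z": 1.8,"wx": 0,"wy": 0,"wz": -2,"fingers": 0},{"x": 0,"y": 0,"z": 2.05,"wx": 0,"wy": 0,"wz": -2,"fingers": 0},{"x": 0,"y": 0,"z": 2.05,"wx": 0,"wy": 0,"wz": -2,"fingers": 0},{"x": 0,"y": 0,"z": 2.05,"wx": 0,"wy": 0,"wz": -2,"fingers": 0}]}}

```text
t: 3.1
ee_pos: [483.2, 77.1, 91.9]
tool_rot: [-3.141, 0.043, -0.001]
contact_force: [-0.3, -0.8, 0.5]
width: 87.7
grasp_force: 0.0
```

>>> {"api": "arm_command", "payload": {"commands": [{"x": 0,"y": 0,"z": 0,"wx": 0,"wy": 0,"wz": 0,"fingers": 0.6},{"x": 0,"y": 0,"z": 0,"wx": 0,"wy": 0,"wz": 0,"fingers": 0.7},{"x": 0,"y": 0,"z": 0,"wx": 0,"wy": 0,"wz": 0,"fingers": 0.9},{"x": 0,"y": 0,"z": 0,"wx": 0,"wy": 0,"wz": 0,"fingers": 1},{"x": 0,"y": 0,"z": 0,"wx": 0,"wy": 0,"wz": 0,"fingers": 1},{"x": 0,"y": 0,"z": 0,"wx": 0,"wy": 0,"wz": 0,"fingers": 1},{"x": 0,"y": 0,"z": 0,"wx": 0,"wy": 0,"wz": 0,"fingers": 1},{"x": 0,"y": 0,"z": 0,"wx": 0,"wy": 0,"wz": 0,"fingers": 1}], "newtons": 5}}

```text
t: 3.9
ee_pos: [482.8, 77.0, 91.4]
tool_rot: [3.141, -0.042, 0.0]
contact_force: [-0.2, -0.5, -0.8]
width: 27.2
grasp_force: 0.0
```

```bash
cat > st.py <<'E'
from h import *
st=bot.sense()
for k in('t','ee_pos','tool_rot','contact_force','wrist_torque','width','grasp_force'): print(k,np.round(st[k],3))
m=R.from_rotvec(st['tool_rot']).as_matrix(); print('tool x deg',np.degrees(np.arctan2(m[1,0],m[0,0])).round(2),'F tool',(m.T@st['contact_force']).round(2), 'j7',st['joint_positions'][6].round(2))
E
python3 st.py
```

```text
t 3.9
ee_pos [482.832  76.953  91.387]
tool_rot [ 3.141 -0.042  0.   ]
contact_force [-0.186 -0.45  -0.806]
wrist_torque [ 0.04  -0.046 -0.024]
width 27.205
grasp_force 0.0
tool x deg -1.55 F tool [-0.17  0.46  0.81] j7 -2.16
```

>>> {"api": "arm_command", "payload": {"commands": [{"x": 0,"y": 0,"z": 0,"wx": 0,"wy": 0,"wz": 1.5,"fingers": 1},{"x": 0,"y": 0,"z": 0,"wx": 0,"wy": 0,"wz": 1.5,"fingers": 1},{"x": 0,"y": 0,"z": 0,"wx": 0,"wy": 0,"wz": 1.5,"fingers": 1},{"x": 0,"y": 0,"z": 0,"wx": 0,"wy": 0,"wz": 1.5,"fingers": 1},{"x": 0,"y": 0,"z": 0,"wx": 0,"wy": 0,"wz": 1.5,"fingers": 1},{"x": 0,"y": 0,"z": 0,"wx": 0,"wy": 0,"wz": 1.5,"fingers": 1}], "newtons": 5}}

```text
t: 4.5
ee_pos: [482.9, 77.2, 91.4]
tool_rot: [-3.14, 0.083, -0.0]
contact_force: [0.4, 2.3, -0.6]
width: 14.4
grasp_force: 5.0
```

```bash
python3 st.py
```

```text
t 4.5
ee_pos [482.944  77.199  91.446]
tool_rot [-3.14   0.083 -0.   ]
contact_force [ 0.439  2.279 -0.646]
wrist_torque [ 0.504 -0.089 -0.051]
width 14.394
grasp_force 5.0
tool x deg -3.04 F tool [ 0.32 -2.3   0.65] j7 -2.18
```

>>> {"api": "arm_command", "payload": {"commands": [{"x": 0,"y": -0.03,"z": 0,"wx": 0,"wy": 0,"wz": 0,"fingers": 1},{"x": 0,"y": -0.05,"z": 0,"wx": 0,"wy": 0,"wz": 0,"fingers": 1},{"x": 0,"y": -0.05,"z": 0,"wx": 0,"wy": 0,"wz": 0,"fingers": 1},{"x": 0,"y": -0.05,"z": 0,"wx": 0,"wy": 0,"wz": 0,"fingers": 1}], "newtons": 15}}

```text
t: 4.9
ee_pos: [482.9, 77.5, 91.4]
tool_rot: [3.14, -0.084, -0.0]
contact_force: [1.2, -3.1, 0.4]
width: 13.9
grasp_force: 15.0
```

```bash
python3 st.py
```

```text
t 4.9
ee_pos [482.889  77.452  91.355]
tool_rot [ 3.14  -0.084 -0.   ]
contact_force [ 1.224 -3.128  0.429]
wrist_torque [-0.779 -0.126 -0.016]
width 13.911
grasp_force 15.0
tool x deg -3.08 F tool [ 1.39  3.06 -0.43] j7 -2.18
```

>>> {"api": "arm_command", "payload": {"commands": [{"x": 0,"y": 0.03,"z": 0,"wx": 0,"wy": 0,"wz": 0,"fingers": 1},{"x": 0,"y": 0.03,"z": 0,"wx": 0,"wy": 0,"wz": 0,"fingers": 1},{"x": 0,"y": 0.03,"z": 0.04,"wx": 0,"wy": 0,"wz": 0,"fingers": 1},{"x": 0,"y": 0.03,"z": 0.08,"wx": 0,"wy": 0,"wz": 0,"fingers": 1},{"x": 0,"y": 0.03,"z": 0.12,"wx": 0,"wy": 0,"wz": 0,"fingers": 1},{"x": 0,"y": 0.03,"z": 0.16,"wx": 0,"wy": 0,"wz": 0,"fingers": 1},{"x": 0,"y": 0.03,"z": 0.2,"wx": 0,"wy": 0,"wz": 0,"fingers": 1},{"x": 0,"y": 0.03,"z": 0.2,"wx": 0,"wy": 0,"wz": 0,"fingers": 1}], "newtons": 45}}

```text
t: 5.7
ee_pos: [483.0, 77.4, 86.9]
tool_rot: [3.14, -0.084, 0.001]
contact_force: [-1.6, -2.7, 9.9]
width: 13.9
grasp_force: 45.0
```

```bash
python3 st.py
```

```text
t 5.7
ee_pos [483.024  77.413  86.921]
tool_rot [ 3.14e+00 -8.40e-02  1.00e-03]
contact_force [-1.599 -2.737  9.924]
wrist_torque [-0.571  0.469 -0.063]
width 13.918
grasp_force 45.003
tool x deg -3.05 F tool [-1.45  2.82 -9.92] j7 -2.19
```

>>> {"api": "arm_command", "payload": {"commands": [{"x": -0.01,"y": 0.025,"z": 0.04,"wx": 0,"wy": 0,"wz": 0,"fingers": 1},{"x": -0.01,"y": 0.025,"z": 0.07,"wx": 0,"wy": 0,"wz": 0,"fingers": 1},{"x": -0.01,"y": 0.025,"z": 0.07,"wx": 0,"wy": 0,"wz": 0,"fingers": 1},{"x": -0.01,"y": 0.025,"z": 0.07,"wx": 0,"wy": 0,"wz": 0,"fingers": 1},{"x": -0.01,"y": 0.025,"z": 0.07,"wx": 0,"wy": 0,"wz": 0,"fingers": 1}]}}

```text
t: 6.2
ee_pos: [483.0, 77.4, 85.5]
tool_rot: [-3.14, 0.083, -0.002]
contact_force: [-2.8, -1.9, 11.1]
width: 14.0
grasp_force: 45.0
```

```bash
python3 st.py
```

```text
t 6.2
ee_pos [483.02   77.381  85.528]
tool_rot [-3.14e+00  8.30e-02 -2.00e-03]
contact_force [-2.777 -1.859 11.102]
wrist_torque [-0.262  0.487 -0.097]
width 13.984
grasp_force 45.003
tool x deg -3.03 F tool [ -2.66   2.   -11.11] j7 -2.19
```

>>> {"api": "arm_command", "payload": {"commands": [{"x": 0,"y": 0,"z": 0,"wx": 0,"wy": 0,"wz": -2,"fingers": 1},{"x": 0,"y": 0,"z": 0,"wx": 0,"wy": 0,"wz": -5,"fingers": 1},{"x": 0,"y": 0,"z": 0,"wx": 0,"wy": 0,"wz": -8,"fingers": 1},{"x": 0,"y": 0,"z": 0,"wx": 0,"wy": 0,"wz": -11,"fingers": 1},{"x": 0,"y": 0,"z": 0,"wx": 0,"wy": 0,"wz": -13,"fingers": 1},{"x": 0,"y": 0,"z": 0,"wx": 0,"wy": 0,"wz": -15,"fingers": 1},{"x": 0,"y": 0,"z": 0,"wx": 0,"wy": 0,"wz": -15,"fingers": 1},{"x": 0,"y": 0,"z": 0,"wx": 0,"wy": 0,"wz": -15,"fingers": 1}]}}

```text
t: 7.0
ee_pos: [483.7, 77.7, 85.8]
tool_rot: [-3.124, -0.328, -0.004]
contact_force: [-0.7, -1.2, 10.6]
width: 13.2
grasp_force: 45.0
```

```bash
python3 st.py
```

```text
t 7.0
ee_pos [483.719  77.688  85.753]
tool_rot [-3.124 -0.328 -0.004]
contact_force [-0.714 -1.154 10.619]
wrist_torque [-0.165  0.202  0.024]
width 13.21
grasp_force 45.004
tool x deg 11.98 F tool [ -0.91   0.98 -10.62] j7 -1.96
```

>>> {"api": "arm_command", "payload": {"commands": [{"x": 0,"y": 0,"z": 0.01,"wx": 0,"wy": 0,"wz": -2,"fingers": 1},{"x": 0,"y": 0,"z": 0.01,"wx": 0,"wy": 0,"wz": -5,"fingers": 1},{"x": 0,"y": 0,"z": 0.01,"wx": 0,"wy": 0,"wz": -8,"fingers": 1},{"x": 0,"y": 0,"z": 0.01,"wx": 0,"wy": 0,"wz": -11,"fingers": 1},{"x": 0,"y": 0,"z": 0.01,"wx": 0,"wy": 0,"wz": -14,"fingers": 1},{"x": 0,"y": 0,"z": 0.01,"wx": 0,"wy": 0,"wz": -16,"fingers": 1},{"x": 0,"y": 0,"z": 0.01,"wx": 0,"wy": 0,"wz": -16,"fingers": 1},{"x": 0,"y": 0,"z": 0.01,"wx": 0,"wy": 0,"wz": -16,"fingers": 1}]}}

```text
t: 7.8
ee_pos: [483.9, 77.8, 85.6]
tool_rot: [-3.048, -0.76, -0.005]
contact_force: [-0.5, 0.1, 10.8]
width: 13.4
grasp_force: 45.0
```

```bash
python3 st.py
```

```text
t 7.8
ee_pos [483.873  77.817  85.572]
tool_rot [-3.048 -0.76  -0.005]
contact_force [-0.477  0.092 10.805]
wrist_torque [-0.182  0.132  0.07 ]
width 13.402
grasp_force 45.004
tool x deg 27.98 F tool [ -0.35  -0.3  -10.81] j7 -1.72
```

>>> {"api": "arm_command", "payload": {"commands": [{"x": 0,"y": 0,"z": 0.01,"wx": 0,"wy": 0,"wz": -1,"fingers": 1},{"x": 0,"y": 0,"z": 0.01,"wx": 0,"wy": 0,"wz": -2,"fingers": 1},{"x": 0,"y": 0,"z": 0.01,"wx": 0,"wy": 0,"wz": -3,"fingers": 1},{"x": 0,"y": 0,"z": 0.01,"wx": 0,"wy": 0,"wz": -3,"fingers": 1}], "newtons": 25}}

```text
t: 8.2
ee_pos: [483.9, 77.9, 85.4]
tool_rot: [-3.027, -0.84, -0.005]
contact_force: [-0.0, -0.0, 11.5]
width: 13.8
grasp_force: 25.0
```

```bash
python3 st.py
```

```text
t 8.2
ee_pos [483.886  77.864  85.371]
tool_rot [-3.027 -0.84  -0.005]
contact_force [-4.200e-02 -8.000e-03  1.147e+01]
wrist_torque [-0.134  0.119 -0.064]
width 13.751
grasp_force 25.002
tool x deg 31.0 F tool [-1.000e-02 -1.000e-02 -1.147e+01] j7 -1.68
```

>>> {"api": "arm_command", "payload": {"commands": [{"x": 0,"y": 0,"z": 0,"wx": 0,"wy": 0,"wz": -1,"fingers": 1},{"x": 0,"y": 0,"z": 0,"wx": 0,"wy": 0,"wz": -2,"fingers": 1},{"x": 0,"y": 0,"z": 0,"wx": 0,"wy": 0,"wz": -3,"fingers": 1},{"x": 0,"y": 0,"z": 0,"wx": 0,"wy": 0,"wz": -3,"fingers": 1}]}}

```text
t: 8.6
ee_pos: [483.9, 77.8, 85.4]
tool_rot: [-3.004, -0.918, -0.005]
contact_force: [-0.5, 0.1, 12.5]
width: 13.9
grasp_force: 25.0
```

```bash
python3 st.py | egrep 'ee|torq|deg'
```

```text
ee_pos [483.88   77.829  85.36 ]
wrist_torque [-0.148  0.122 -0.058]
tool x deg 34.0 F tool [ -0.29  -0.37 -12.5 ] j7 -1.63
```

>>> {"api": "arm_command", "payload": {"commands": [{"x": 0,"y": 0,"z": 0,"wx": 0,"wy": 0,"wz": -1,"fingers": 1},{"x": 0,"y": 0,"z": 0,"wx": 0,"wy": 0,"wz": -2,"fingers": 1},{"x": 0,"y": 0,"z": 0,"wx": 0,"wy": 0,"wz": -3,"fingers": 1},{"x": 0,"y": 0,"z": 0,"wx": 0,"wy": 0,"wz": -3,"fingers": 1}]}}

```text
t: 9.0
ee_pos: [483.9, 77.8, 85.3]
tool_rot: [-2.979, -0.997, -0.005]
contact_force: [0.2, 0.3, 12.1]
width: 13.8
grasp_force: 25.0
```

```bash
python3 st.py | egrep 'ee|torq|deg'
```

```text
ee_pos [483.875  77.78   85.339]
wrist_torque [-0.189  0.132 -0.042]
tool x deg 37.0 F tool [  0.36  -0.1  -12.08] j7 -1.59
```

>>> {"api": "arm_command", "payload": {"commands": [{"x": 0,"y": 0,"z": 0,"wx": 0,"wy": 0,"wz": -1,"fingers": 1},{"x": 0,"y": 0,"z": 0,"wx": 0,"wy": 0,"wz": -2,"fingers": 1},{"x": 0,"y": 0,"z": 0,"wx": 0,"wy": 0,"wz": -3,"fingers": 1},{"x": 0,"y": 0,"z": 0,"wx": 0,"wy": 0,"wz": -3,"fingers": 1}]}}

```text
t: 9.4
ee_pos: [483.9, 77.8, 85.4]
tool_rot: [2.952, 1.074, 0.005]
contact_force: [-0.2, -0.9, 12.5]
width: 13.9
grasp_force: 25.0
```

```bash
python3 st.py | egrep 'ee|torq|deg'
```

```text
ee_pos [483.864  77.774  85.354]
wrist_torque [-0.202  0.103 -0.047]
tool x deg 40.0 F tool [ -0.64   0.58 -12.51] j7 -1.54
```

>>> {"api": "arm_command", "payload": {"commands": [{"x": 0,"y": 0,"z": 0,"wx": 0,"wy": 0,"wz": -1,"fingers": 1},{"x": 0,"y": 0,"z": 0,"wx": 0,"wy": 0,"wz": -2,"fingers": 1},{"x": 0,"y": 0,"z": 0,"wx": 0,"wy": 0,"wz": -3,"fingers": 1},{"x": 0,"y": 0,"z": 0,"wx": 0,"wy": 0,"wz": -3,"fingers": 1}]}}

```text
t: 9.8
ee_pos: [483.8, 77.7, 85.3]
tool_rot: [2.923, 1.151, 0.005]
contact_force: [-0.8, -0.4, 11.4]
width: 14.0
grasp_force: 25.0
```

```bash
python3 st.py | egrep 'ee|torq|deg'
```

```text
ee_pos [483.848  77.739  85.338]
wrist_torque [-0.169  0.12  -0.076]
tool x deg 42.99 F tool [ -0.84  -0.27 -11.43] j7 -1.5
```

>>> {"api": "arm_command", "payload": {"commands": [{"x": 0,"y": 0,"z": 0,"wx": 0,"wy": 0,"wz": -1,"fingers": 1},{"x": 0,"y": 0,"z": 0,"wx": 0,"wy": 0,"wz": -2,"fingers": 1},{"x": 0,"y": 0,"z": 0,"wx": 0,"wy": 0,"wz": -3,"fingers": 1},{"x": 0,"y": 0,"z": 0,"wx": 0,"wy": 0,"wz": -3,"fingers": 1}]}}

```text
t: 10.2
ee_pos: [483.8, 77.6, 85.3]
tool_rot: [2.892, 1.227, 0.004]
contact_force: [-0.9, -0.2, 11.2]
width: 13.8
grasp_force: 25.0
```

```bash
python3 st.py | egrep 'ee|torq|deg'
```

```text
ee_pos [483.772  77.643  85.306]
wrist_torque [-0.285  0.152 -0.086]
tool x deg 45.99 F tool [ -0.7   -0.52 -11.22] j7 -1.45
```

>>> {"api": "arm_command", "payload": {"commands": [{"x": 0,"y": 0,"z": 0,"wx": 0,"wy": 0,"wz": -1,"fingers": 1},{"x": 0,"y": 0,"z": 0,"wx": 0,"wy": 0,"wz": -2,"fingers": 1},{"x": 0,"y": 0,"z": 0,"wx": 0,"wy": 0,"wz": -3,"fingers": 1},{"x": 0,"y": 0,"z": 0,"wx": 0,"wy": 0,"wz": -3,"fingers": 1}]}}

```text
t: 10.6
ee_pos: [483.7, 77.6, 85.3]
tool_rot: [2.858, 1.302, 0.004]
contact_force: [-1.3, -0.9, 12.3]
width: 14.0
grasp_force: 25.0
```

```bash
python3 st.py | egrep 'ee|torq|deg'
```

```text
ee_pos [483.694  77.557  85.27 ]
wrist_torque [-0.349  0.182 -0.119]
tool x deg 48.98 F tool [ -1.49  -0.34 -12.3 ] j7 -1.41
```

>>> {"api": "arm_command", "payload": {"commands": [{"x": 0,"y": 0,"z": 0,"wx": 0,"wy": 0,"wz": -1,"fingers": 1},{"x": 0,"y": 0,"z": 0,"wx": 0,"wy": 0,"wz": -2,"fingers": 1},{"x": 0,"y": 0,"z": 0,"wx": 0,"wy": 0,"wz": -2,"fingers": 1},{"x": 0,"y": 0,"z": 0,"wx": 0,"wy": 0,"wz": -2,"fingers": 1}]}}

```text
t: 11.0
ee_pos: [483.7, 77.5, 85.2]
tool_rot: [2.836, 1.351, 0.004]
contact_force: [0.2, -1.6, 11.4]
width: 13.7
grasp_force: 25.0
```

```bash
python3 st.py | egrep 'ee|torq|deg'
```

```text
ee_pos [483.661  77.472  85.25 ]
wrist_torque [-0.387  0.182 -0.099]
tool x deg 50.96 F tool [ -1.07   1.16 -11.42] j7 -1.38
```

>>> {"api": "arm_command", "payload": {"commands": [{"x": 0,"y": 0,"z": 0,"wx": 0,"wy": 0,"wz": -1,"fingers": 1},{"x": 0,"y": 0,"z": 0,"wx": 0,"wy": 0,"wz": -2,"fingers": 1},{"x": 0,"y": 0,"z": 0,"wx": 0,"wy": 0,"wz": -3,"fingers": 1},{"x": 0,"y": 0,"z": 0,"wx": 0,"wy": 0,"wz": -3,"fingers": 1}]}}

```text
t: 11.4
ee_pos: [483.6, 77.4, 85.2]
tool_rot: [2.799, 1.425, 0.003]
contact_force: [-0.4, -1.6, 12.4]
width: 13.6
grasp_force: 25.0
```

```bash
python3 st.py | egrep 'ee|torq|deg'
```

```text
ee_pos [483.639  77.432  85.239]
wrist_torque [-0.368  0.174 -0.213]
tool x deg 53.98 F tool [ -1.48   0.59 -12.45] j7 -1.34
```

Torque is rising (-0.21), so I'll take smaller steps.

>>> {"api": "arm_command", "payload": {"commands": [{"x": 0,"y": 0,"z": 0,"wx": 0,"wy": 0,"wz": -0.5,"fingers": 1},{"x": 0,"y": 0,"z": 0,"wx": 0,"wy": 0,"wz": -1,"fingers": 1},{"x": 0,"y": 0,"z": 0,"wx": 0,"wy": 0,"wz": -1,"fingers": 1},{"x": 0,"y": 0,"z": 0,"wx": 0,"wy": 0,"wz": -1,"fingers": 1}]}}

```text
t: 11.8
ee_pos: [483.7, 77.3, 85.2]
tool_rot: [2.787, 1.448, 0.003]
contact_force: [-0.3, -2.0, 11.9]
width: 13.9
grasp_force: 25.0
```

```bash
python3 st.py | egrep 'ee|torq|deg'
```

```text
ee_pos [483.671  77.263  85.243]
wrist_torque [-0.426  0.208 -0.238]
tool x deg 54.92 F tool [ -1.74   0.92 -11.88] j7 -1.32
```

>>> {"api": "arm_command", "payload": {"commands": [{"x": 0,"y": 0,"z": 0,"wx": 0,"wy": 0,"wz": -0.5,"fingers": 1},{"x": 0,"y": 0,"z": 0,"wx": 0,"wy": 0,"wz": -1,"fingers": 1},{"x": 0,"y": 0,"z": 0,"wx": 0,"wy": 0,"wz": -1,"fingers": 1},{"x": 0,"y": 0,"z": 0,"wx": 0,"wy": 0,"wz": -1,"fingers": 1}]}}

```text
t: 12.2
ee_pos: [483.7, 77.1, 85.2]
tool_rot: [2.774, 1.472, 0.003]
contact_force: [-0.7, -2.9, 13.0]
width: 13.7
grasp_force: 25.0
```

```bash
python3 st.py | egrep 'ee|torq|deg'
```

```text
ee_pos [483.679  77.059  85.238]
wrist_torque [-0.528  0.186 -0.242]
tool x deg 55.91 F tool [ -2.76   1.11 -12.96] j7 -1.31
```

>>> {"api": "arm_command", "payload": {"commands": [{"x": 0,"y": 0,"z": 0,"wx": 0,"wy": 0,"wz": -0.5,"fingers": 1},{"x": 0,"y": 0,"z": 0,"wx": 0,"wy": 0,"wz": -1,"fingers": 1},{"x": 0,"y": 0,"z": 0,"wx": 0,"wy": 0,"wz": -1,"fingers": 1},{"x": 0,"y": 0,"z": 0,"wx": 0,"wy": 0,"wz": -1,"fingers": 1}]}}

```text
t: 12.6
ee_pos: [483.6, 76.8, 85.2]
tool_rot: [2.761, 1.496, 0.002]
contact_force: [-0.6, -4.2, 13.2]
width: 13.8
grasp_force: 25.0
```

```bash
python3 st.py | egrep 'ee|torq|deg'
```

```text
ee_pos [483.643  76.761  85.215]
wrist_torque [-0.745  0.137 -0.321]
tool x deg 56.89 F tool [ -3.81   1.78 -13.15] j7 -1.29
```

>>> {"api": "arm_command", "payload": {"commands": [{"x": 0,"y": 0,"z": 0,"wx": 0,"wy": 0,"wz": 1.2,"fingers": 1},{"x": 0,"y": 0,"z": 0,"wx": 0,"wy": 0,"wz": 1.2,"fingers": 1},{"x": 0,"y": 0,"z": -0.08,"wx": 0,"wy": 0,"wz": 1.2,"fingers": 1},{"x": 0,"y": 0,"z": -0.16,"wx": 0,"wy": 0,"wz": 1.2,"fingers": 1},{"x": 0,"y": 0,"z": -0.24,"wx": 0,"wy": 0,"wz": 1.2,"fingers": 1},{"x": 0,"y": 0,"z": -0.32,"wx": 0,"wy": 0,"wz": 1.2,"fingers": 1},{"x": 0,"y": 0,"z": -0.36,"wx": 0,"wy": 0,"wz": 1.2,"fingers": 1},{"x": 0,"y": 0,"z": -0.36,"wx": 0,"wy": 0,"wz": 1.2,"fingers": 1}]}}

```text
t: 13.4
ee_pos: [482.9, 76.7, 93.3]
tool_rot: [2.777, 1.468, 0.001]
contact_force: [3.2, -3.1, 3.7]
width: 13.9
grasp_force: 25.0
```

```bash
python3 st.py
```

```text
t 13.4
ee_pos [482.864  76.714  93.297]
tool_rot [2.777e+00 1.468e+00 1.000e-03]
contact_force [ 3.165 -3.114  3.719]
wrist_torque [-0.708 -0.774 -0.043]
width 13.885
grasp_force 25.003
tool x deg 55.74 F tool [-0.79  4.37 -3.72] j7 -1.3
```

>>> {"api": "arm_command", "payload": {"commands": [{"x": 0,"y": 0.04,"z": -0.08,"wx": 0,"wy": 0,"wz": 0,"fingers": 1},{"x": 0,"y": 0.04,"z": -0.16,"wx": 0,"wy": 0,"wz": 0,"fingers": 1},{"x": 0,"y": 0.04,"z": -0.24,"wx": 0,"wy": 0,"wz": 0,"fingers": 1},{"x": 0,"y": 0.04,"z": -0.32,"wx": 0,"wy": 0,"wz": 0,"fingers": 1},{"x": 0,"y": 0.04,"z": -0.32,"wx": 0,"wy": 0,"wz": 0,"fingers": 1}]}}

```text
t: 13.9
ee_pos: [483.2, 76.6, 101.3]
tool_rot: [-2.777, -1.469, -0.0]
contact_force: [0.6, -0.4, -0.5]
width: 13.6
grasp_force: 25.0
```

```bash
python3 st.py
```

```text
t 13.9
ee_pos [483.24   76.589 101.295]
tool_rot [-2.777 -1.469 -0.   ]
contact_force [ 0.566 -0.389 -0.496]
wrist_torque [-0.009 -0.08  -0.003]
width 13.594
grasp_force 25.0
tool x deg 55.77 F tool [-0.    0.69  0.5 ] j7 -1.28
```

>>> {"api": "arm_command", "payload": {"commands": [{"x": 0,"y": 0,"z": -0.5,"wx": 0,"wy": 0,"wz": 0,"fingers": 1},{"x": 0,"y": 0,"z": -1,"wx": 0,"wy": 0,"wz": 0,"fingers": 1},{"x": 0,"y": 0,"z": -1.5,"wx": 0,"wy": 0,"wz": 0,"fingers": 1},{"x": 0,"y": 0,"z": -2,"wx": 0,"wy": 0,"wz": 0,"fingers": 1},{"x": 0,"y": 0,"z": -2.5,"wx": 0,"wy": 0,"wz": 0,"fingers": 1},{"x": 0,"y": 0,"z": -3,"wx": 0,"wy": 0,"wz": 0,"fingers": 1},{"x": 0,"y": 0,"z": -3,"wx": 0,"wy": 0,"wz": 0,"fingers": 1}]}}

```text
t: 14.6
ee_pos: [484.4, 76.5, 178.0]
tool_rot: [2.776, 1.468, 0.004]
contact_force: [-0.1, -0.0, -1.0]
width: 14.1
grasp_force: 25.0
```

>>> {"api": "arm_command", "payload": {"commands": [{"x": 0.5,"y": -0.35,"z": 0,"wx": 0,"wy": 0,"wz": 0,"fingers": 1},{"x": 1.5,"y": -1.05,"z": 0,"wx": 0,"wy": 0,"wz": 0,"fingers": 1},{"x": 2.7,"y": -1.9,"z": 0,"wx": 0,"wy": 0,"wz": 0,"fingers": 1},{"x": 3.9,"y": -2.75,"z": 0,"wx": 0,"wy": 0,"wz": 0,"fingers": 1},{"x": 5.1,"y": -3.6,"z": 0,"wx": 0,"wy": 0,"wz": 0,"fingers": 1},{"x": 6.2,"y": -4.4,"z": 0,"wx": 0,"wy": 0,"wz": 0,"fingers": 1},{"x": 7,"y": -4.95,"z": 0,"wx": 0,"wy": 0,"wz": 0,"fingers": 1},{"x": 7.3,"y": -5.15,"z": 0,"wx": 0,"wy": 0,"wz": 0,"fingers": 1}]}}

```text
t: 15.4
ee_pos: [478.6, 302.3, 175.8]
tool_rot: [-2.773, -1.473, 0.0]
contact_force: [0.1, 0.1, -1.2]
width: 14.0
grasp_force: 25.0
```

```bash
python3 st.py; python3 - <<'E'
from h import *
t=optics.read_camera('top')[:,:,::-1]; s=optics.read_camera('scene')[:,:,::-1]
cv2.imwrite('pics/c3.png',np.hstack([cv2.resize(t[230:380,170:320],(400,400),interpolation=2),cv2.resize(s[220:370,220:370],(400,400),interpolation=2)]))
E
```

```text
t 15.4
ee_pos [478.592 302.323 175.812]
tool_rot [-2.773 -1.473  0.   ]
contact_force [ 0.124  0.115 -1.194]
wrist_torque [-0.061 -0.037  0.076]
width 14.006
grasp_force 25.0
tool x deg 55.95 F tool [0.16 0.04 1.19] j7 -1.63
```

View pics/c3.png

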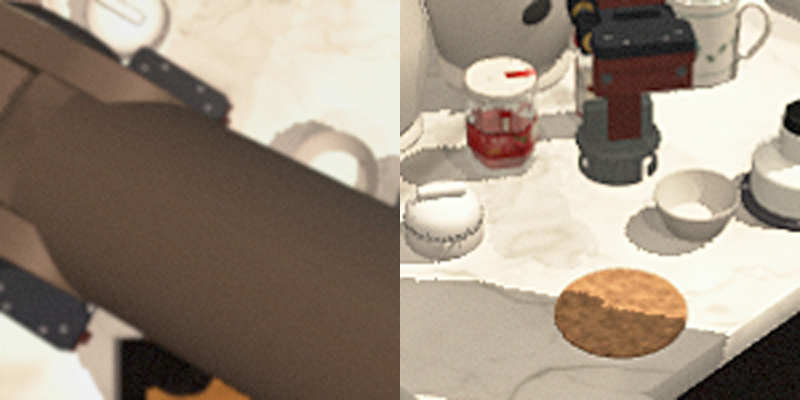

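The crop shows the cap held upright at (618,145), above the salt dish level, with the mat at crop (620,312). I'll lower it onto the mat.

>>> {"api": "arm_command", "payload": {"commands": [{"x": -0.05,"y": 0.07,"z": 0.6,"wx": 0,"wy": 0,"wz": 0,"fingers": 1},{"x": -0.05,"y": 0.07,"z": 1.6,"wx": 0,"wy": 0,"wz": 0,"fingers": 1},{"x": -0.05,"y": 0.07,"z": 2.6,"wx": 0,"wy": 0,"wz": 0,"fingers": 1},{"x": -0.05,"y": 0.07,"z": 3.5,"wx": 0,"wy": 0,"wz": 0,"fingers": 1},{"x": -0.05,"y": 0.07,"z": 4.3,"wx": 0,"wy": 0,"wz": 0,"fingers": 1},{"x": -0.05,"y": 0.07,"z": 4.9,"wx": 0,"wy": 0,"wz": 0,"fingers": 1},{"x": -0.05,"y": 0.07,"z": 5.3,"wx": 0,"wy": 0,"wz": 0,"fingers": 1},{"x": -0.05,"y": 0.07,"z": 5.4,"wx": 0,"wy": 0,"wz": 0,"fingers": 1}]}}

```text
t: 16.3
ee_pos: [480.2, 296.3, 39.9]
tool_rot: [2.777, 1.467, -0.003]
contact_force: [-0.2, 0.3, -0.9]
width: 13.6
grasp_force: 25.0
```

>>> {"api": "arm_command", "payload": {"commands": [{"x": 0,"y": 0,"z": 0.04,"wx": 0,"wy": 0,"wz": 0,"fingers": 1},{"x": 0,"y": 0,"z": 0.08,"wx": 0,"wy": 0,"wz": 0,"fingers": 1},{"x": 0,"y": 0,"z": 0.08,"wx": 0,"wy": 0,"wz": 0,"fingers": 1},{"x": 0,"y": 0,"z": 0.08,"wx": 0,"wy": 0,"wz": 0,"fingers": 1}]}}

```text
t: 16.7
ee_pos: [480.7, 297.8, 39.7]
tool_rot: [2.777, 1.469, 0.001]
contact_force: [0.8, 0.2, -0.6]
width: 13.9
grasp_force: 25.0
```

```bash
python3 st.py
```

```text
t 16.7
ee_pos [480.71  297.779  39.672]
tool_rot [2.777e+00 1.469e+00 1.000e-03]
contact_force [ 0.828  0.174 -0.58 ]
wrist_torque [ 0.002 -0.016  0.015]
width 13.882
grasp_force 25.0
tool x deg 55.76 F tool [0.61 0.59 0.58] j7 -1.76
```

Now to touch down in small steps.

>>> {"api": "arm_command", "payload": {"commands": [{"x": 0,"y": 0,"z": 0.03,"wx": 0,"wy": 0,"wz": 0,"fingers": 1},{"x": 0,"y": 0,"z": 0.06,"wx": 0,"wy": 0,"wz": 0,"fingers": 1},{"x": 0,"y": 0,"z": 0.09,"wx": 0,"wy": 0,"wz": 0,"fingers": 1},{"x": 0,"y": 0,"z": 0.12,"wx": 0,"wy": 0,"wz": 0,"fingers": 1},{"x": 0,"y": 0,"z": 0.15,"wx": 0,"wy": 0,"wz": 0,"fingers": 1},{"x": 0,"y": 0,"z": 0.15,"wx": 0,"wy": 0,"wz": 0,"fingers": 1},{"x": 0,"y": 0,"z": 0.15,"wx": 0,"wy": 0,"wz": 0,"fingers": 1}]}}

```text
t: 17.4
ee_pos: [480.4, 297.5, 35.5]
tool_rot: [2.777, 1.469, -0.0]
contact_force: [-1.3, -1.9, 3.0]
width: 13.5
grasp_force: 25.0
```

```bash
python3 st.py
```

```text
t 17.4
ee_pos [480.387 297.525  35.542]
tool_rot [ 2.777  1.469 -0.   ]
contact_force [-1.329 -1.857  3.039]
wrist_torque [-0.295  0.222  0.043]
width 13.467
grasp_force 25.001
tool x deg 55.75 F tool [-2.28 -0.05 -3.04] j7 -1.76
```

>>> {"api": "arm_command", "payload": {"commands": [{"x": 0,"y": 0,"z": 0,"wx": 0,"wy": 0,"wz": 0,"fingers": 0.8},{"x": 0,"y": 0,"z": 0,"wx": 0,"wy": 0,"wz": 0,"fingers": 0.6},{"x": 0,"y": 0,"z": 0,"wx": 0,"wy": 0,"wz": 0,"fingers": 0.5},{"x": 0,"y": 0,"z": 0,"wx": 0,"wy": 0,"wz": 0,"fingers": 0.5},{"x": 0,"y": 0,"z": 0,"wx": 0,"wy": 0,"wz": 0,"fingers": 0.5}], "newtons": 5}}

```text
t: 17.9
ee_pos: [480.4, 297.6, 35.3]
tool_rot: [-2.777, -1.469, -0.0]
contact_force: [-0.4, 0.2, 0.1]
width: 43.1
grasp_force: 0.0
```

>>> {"api": "arm_command", "payload": {"commands": [{"x": 0,"y": 0,"z": -0.4,"wx": 0,"wy": 0,"wz": 0,"fingers": 0.5},{"x": 0,"y": 0,"z": -1.2,"wx": 0,"wy": 0,"wz": 0,"fingers": 0.5},{"x": 0,"y": 0,"z": -2.4,"wx": 0,"wy": 0,"wz": 0,"fingers": 0.5},{"x": 0,"y": 0,"z": -3.6,"wx": 0,"wy": 0,"wz": 0,"fingers": 0.5},{"x": 0,"y": 0,"z": -5,"wx": 0,"wy": 0,"wz": 0,"fingers": 0.5},{"x": 0,"y": 0,"z": -6,"wx": 0,"wy": 0,"wz": 0,"fingers": 0.5},{"x": 0,"y": 0,"z": -6,"wx": 0,"wy": 0,"wz": 0,"fingers": 0.5},{"x": 0,"y": 0,"z": -6,"wx": 0,"wy": 0,"wz": 0,"fingers": 0.5}]}}

```text
t: 18.7
ee_pos: [480.6, 297.5, 186.1]
tool_rot: [2.777, 1.468, 0.002]
contact_force: [-0.1, -0.9, -0.5]
width: 43.8
grasp_force: 0.0
```

```bash
python3 st.py; python3 - <<'E'
from h import *
s=optics.read_camera('scene')[:,:,::-1]
cv2.imwrite('pics/c4.png',cv2.resize(s[220:370,220:420],(800,600),interpolation=2))
E
```

```text
t 18.7
ee_pos [480.592 297.504 186.081]
tool_rot [2.777e+00 1.468e+00 2.000e-03]
contact_force [-0.097 -0.884 -0.499]
wrist_torque [-0.035 -0.084  0.056]
width 43.804
grasp_force 0.0
tool x deg 55.74 F tool [-0.79  0.42  0.5 ] j7 -1.61
```

View pics/c4.png

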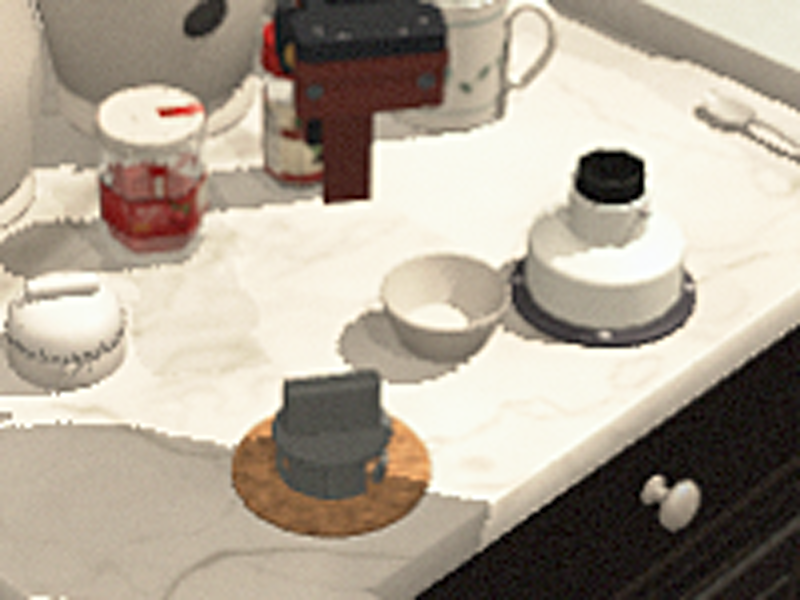

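The cap stands upright at crop (332,440) in the middle of the mat (332,468), released. The bystanders are where they were.

```bash
python3 -c "
from workcell import workorder
print(workorder.hand_in())"
```

```text
the job is handed in; nothing more can be done
None
```

The jar is open: the cap came off and stands upright and released in the middle of the cork mat. The other things look undisturbed in the last picture. I handed the job in at about 19 s; no verdict came back.

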